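# Set the tab-locked range selector of the bench tester and switch it on

### The arm

A 6-joint arm with a two-finger parallel gripper is mounted at the origin on the work surface. World frame = base frame: x ahead of the robot, y to its left, z up, the work surface at z = 0. Lengths are in m, angles in rad, forces in N, time in s.
With the tool pointing down it reaches from about 0.35 to 0.8 m from the base axis. Payload 7.3 kg.
Tool frame: the origin (TCP) lies at the very end of the fingers, on their centre line; the grasp point (between the pads) lies behind it (ctrl.hold_point_z is the z of the grasp point in the tool frame, in m); z points along the fingers, y is the line along which they close (so a half turn about z gives the same grasp; the last joint's range is limited). The gripper opens to 85 mm and grips with 20 to 120 N. Pads are 22 mm wide; open, the fingers measure 114 mm over their backs; the gripper's body (76 mm by 85 mm) begins 54 mm behind the grasp point. The pads swing forward as they close: fully open they stand 13 mm farther back than shut.
Start: joints at [1.064, 0.342, 1.524, -0, 1.275, -0.146], TCP at [0.185, 0.491, 0.207] pointing down, gripper open.
Joint ranges: [-2.53, 2.53], [-0.77, 2.02], [0.04, 2.7], [-1, 4.14], [0.28, 2.66], [-3.11, 3.11]. Speed limits (rad/s): [2.57, 2.57, 3.14, 3.14, 3.14, 3.14].

### API

Orientations are given as a unit quaternion [x, y, z, w].
In Python, from bench import ctrl, solver, vision gives the robot as it stands. Calls block until the motion is done:
- ctrl.movep(position, orientation): joint-space move of the TCP to a pose.
- ctrl.move_linear(position, rotation=None, speed=0.15): straight line of the TCP; rotation=None keeps the orientation; speed is the mean speed in m/s.
- ctrl.move_joints(angles): joint-space move.
- ctrl.move_gripper(opening, f_grip=None): finger opening in m; f_grip is the grip in N (None keeps the last); returns when the fingers have stopped.
- ctrl.hold(seconds).
- solver.inverse_kinematics(position, orientation): joint angles nearest the present ones, or None.
- ctrl.sense(): the state.
- vision.snapshot(name): name is "scene" or "top" or "wrist"; returns the picture (420x560x3 uint8, red, green, blue); there is no depth.
- vision.camera_model(name): a dict with "vertical_fov" (degrees; the focal length in pixels is half the picture's height over the tangent of half this angle, whatever the lens; pixels are square), "cx", "cy" (the principal point, pixels), "extrinsics" (4x4, takes a point from camera to world coordinates). Camera axes: x right, y up, looking along -z (the intrinsics and any distortion apply to the point x, -y, -z); pixel columns grow to the right and rows downward; lengths in m; the calibration is good to about 2 mm. A picture is of the moment at which its call begins: read the wrist's pose just before it. camera_model takes no time and is no camera call; for the wrist camera it gives the pose at the moment of the call.
A pose or a line that the arm cannot do raises ctrl.MotionError and nothing moves.
- ctrl.finish_job(): hands the job in; it is judged then, once.
The state is a dict: "time": time; "qpos": joint angles; "joint_velocities": joint speeds; "tau": joint torques, N m; "position": TCP position; "ee_rot": TCP orientation; "wrist_force": force on the tool from outside, world axes, zero at the start; "moment": the same for the moment, N m; "gripper_width": finger opening in m; "gripper_force": force on a finger pad.
Only numpy, scipy, OpenCV 4.12 (cv2) and the standard library are available. Lean on these libraries where they do the work, as an engineer would, in place of code of your own. Each camera call takes 0.05 s, during which the arm holds its last target. There are 200 camera calls.

### The job

Set the bench tester to the yellow range: gently pinch both orange tabs of its selector together, turn the selector until its white pointer is at the yellow dot, and let the tabs spring fully out so that it is locked there. Then, with the selector let go, push the red power lever fully over, away from the robot. Do not squeeze the selector hard or force it against its lock, and leave everything else where it is.

Things in the scene. Friction and masses are not known exactly. Their poses are not given: they have to be found in the camera images.
- tester: grey instrument case with a black top panel, 220 (x) x 300 (y) x 80 mm high, fixed to the bench. Origin: centre of its underside; z up; -x is its front (robot) side
- dial: grey selector knob on the tester's top, turning about the vertical. Origin: on its axis at panel height (80 mm above the bench); top 48.5 mm above that. z up; white pointer along its -x, orange tabs on its +y and -y sides. Turns -0.9 to 1.6 rad from its start (anticlockwise from above positive), friction about 0.03 N m once the tabs are in
- tab_a (a joint): travel (m) of the orange tab on the dial's +y side: 0 = sprung out, 0.008 = fully in. Face 20 mm wide, 20 to 46 mm above the dial's origin, 28 mm from the axis when out. Its spring pushes out with 4 N when out, 0.6 N more per mm pressed; it must not be squeezed with over 20 N. Its pin is clear of the notch from 4 mm in; on a land it rests at 4 mm
- tab_b (a joint): the same for the tab on the dial's -y side
- gate: fixed aluminium ring round the dial's foot, inner diameter 60, outer 78, 12 mm high; origin as the dial's. Its notches lock the tab pins at four stops: the start, one clockwise of it and two anticlockwise, neighbours 0.6 to 0.8 rad apart. A pin has 0.8 mm of play either side in a notch; between stops the pins ride on smooth lands and the tabs cannot come out
- pointer_tip (a point): tip of the white pointer, 50 mm from the dial's axis, 16.5 mm above the panel
- dot_yellow: yellow stuck-on dot, 14 mm across, 6 mm high, on the panel about 60 mm from the dial's axis, at the wanted stop. Origin: centre of its underside. Stuck on by hand: the stop can lie up to about 0.19 rad (11 degrees) either side of the direction from dial axis to dot and must be found by feel
- dot_blue: blue dot, the same, at another stop
- dot_green: green dot, the same, at another stop
- power (a joint): red-tipped power lever on the tester's top: 0 = off, leaning to the tester's -x side; 1.0 rad = fully over to +x. It stays where it is left and takes about 1.5 N at the tip
- power_tip (a point): centre of the lever's red ball, 26 mm across; it swings in the tester's x-z plane about a pivot 55 mm away, 22 mm above the panel; off, the ball is 26 mm to -x of the pivot and 70 mm above the panel; fully over, 26 mm to +x. The block under it is 70 x 50 mm and 25 mm high
- fuse_tin: small loose blue tin, 30 x 45 x 16 mm, lying on the tester's panel; leave alone
- cassette: loose black video cassette case 120 x 190 x 26 mm; leave alone
- remote: loose white remote control 45 x 160 x 18 mm; leave alone
- microphone: loose black microphone, 60 mm across, standing 145 mm high; leave alone
- mug: loose blue mug 80 mm across, 90 mm high; leave alone
- screwdriver: loose screwdriver; leave alone
- parts_box: loose blue box 90 x 130 x 70 mm; leave alone

How it is judged:
By the outcome, as a careful person would: the job done as asked, in the order asked, and still so for the second after the job is handed in, with the robot touching nothing.
It also fails if it takes over 54 s, if anything falls off the work surface, if the arm or the gripper's body presses on something with over 40 N, if the wrist force passes 120 N, or if a joint passes its speed limit or range.

## Working session

There is one attempt and no reset: what is moved stays moved. The work goes in short steps, each a Python script; the robot and the scene stay as the last script left them, time stands still between calls to the robot, and variables do not carry over. Pictures are saved under pics/ and viewed, at most 13 in all, crops included, and the job is handed in when it is done.

```bash
ls; mkdir -p pics; python3 - <<'E'
from bench import ctrl, solver, vision
import cv2
for n in ["scene","top"]:
    im=vision.snapshot(n); cv2.imwrite(f"pics/{n}0.png",im[:,:,::-1]); m=vision.camera_model(n); print(n,m)
print(vision.camera_model("wrist")); print(ctrl.sense(), ctrl.hold_point_z)
E
```

```text
pics
scene {'vertical_fov': 56.678441659298976, 'cx': 279.779892513394, 'cy': 208.95917223657435, 'extrinsics': array([[ 0.45518261, -0.52541733,  0.71885007,  1.40577264],
       [ 0.89038519,  0.26424712, -0.37065843, -0.33171255],
       [ 0.0047963 ,  0.80877073,  0.5881045 ,  0.83847278],
       [ 0.        ,  0.        ,  0.        ,  1.        ]])}
top {'vertical_fov': 46.811989244091315, 'cx': 273.91178356854476, 'cy': 209.05251543239305, 'extrinsics': array([[ 0.01835315,  0.99058371, -0.13567265,  0.34131534],
       [-0.99981806,  0.01888842,  0.00265899,  0.10329047],
       [ 0.00519659,  0.13559916,  0.99075015,  1.62540246],
       [ 0.        ,  0.        ,  0.        ,  1.        ]])}
{'vertical_fov': 60.176889106391776, 'cx': 281.2647008643447, 'cy': 207.13932254811485, 'extrinsics': array([[ 3.52936979e-01, -8.86576310e-01, -2.99028319e-01,
         1.08684947e-01],
       [ 9.35646881e-01,  3.34209785e-01,  1.13440443e-01,
         5.20768986e-01],
       [-6.35418995e-04, -3.19822241e-01,  9.47477351e-01,
         3.72823770e-01],
       [ 0.00000000e+00,  0.00000000e+00,  0.00000000e+00,
         1.00000000e+00]])}
{'time': 0.1, 'qpos': array([ 1.06399161e+00,  3.42607186e-01,  1.52489236e+00, -2.10699902e-05,
        1.27540297e+00, -1.45970956e-01]), 'joint_velocities': array([ 0.00056986, -0.00336496, -0.00155898, -0.0004233 , -0.00032253,
       -0.00107731]), 'tau': array([ 1.22839760e-03, -4.34448481e+01, -2.46489251e+01, -1.57949762e-04,
        4.70239218e-03,  1.47431400e-06]), 'position': array([0.18513969, 0.49086863, 0.20632945]), 'ee_rot': array([ 1.79436640e-01,  9.83769314e-01, -6.23583085e-04, -2.00440737e-04]), 'wrist_force': array([0.66722793, 0.13545069, 0.50807266]), 'moment': array([ 0.06785469, -0.01894314, -0.0038465 ]), 'gripper_force': 0.0, 'gripper_width': 0.08553975878645728} -0.0187
```

View pics/scene0.png

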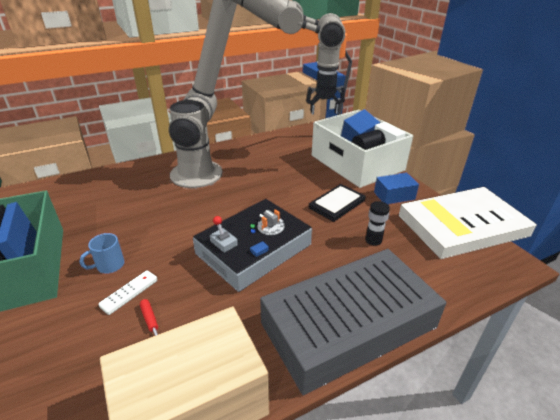

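View pics/top0.png

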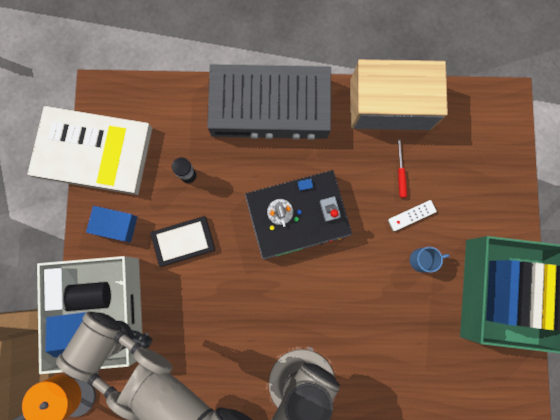

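The scene picture shows the tester at (253,240). In the top picture the dial is at about (280,212), yellow dot (272,228), green (297,219), blue (299,212), red ball (334,213) and tin (305,185). I'll enlarge that area.

```bash
python3 - <<'E'
import cv2
im=cv2.imread("pics/top0.png")[165:265,240:360]
cv2.imwrite("pics/topc.png",cv2.resize(im,None,fx=6,fy=6,interpolation=cv2.INTER_CUBIC))
E
```

```text
(no output)
```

View pics/topc.png

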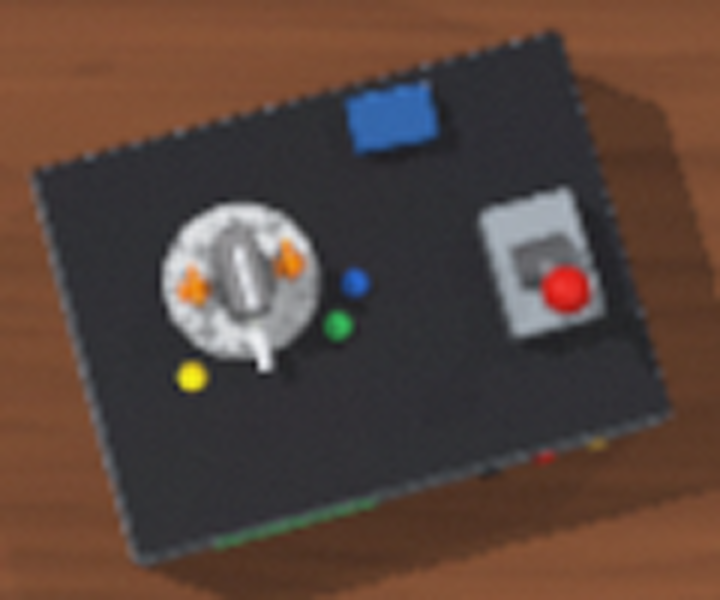

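The crop shows: panel corners (35,172),(560,35),(670,415),(140,562); gate ring centre (241,281); yellow (192,377); green (338,325); blue (355,283); pointer tip (265,368); ball (566,288).

```bash
cat > h.py <<'E'
from bench import ctrl, solver, vision
import numpy as np, cv2
from scipy.spatial.transform import Rotation as R
def px2w(m,u,v,z):
    E=m["extrinsics"]; f=210/np.tan(np.radians(m["vertical_fov"])/2)
    d=E[:3,:3]@np.array([(u-m["cx"])/f,-(v-m["cy"])/f,-1]); o=E[:3,3]
    return o+d*(z-o[2])/d[2]
def w2px(m,p):
    E=m["extrinsics"]; f=210/np.tan(np.radians(m["vertical_fov"])/2)
    c=E[:3,:3].T@(np.array(p)-E[:3,3]); return m["cx"]+f*c[0]/-c[2], m["cy"]-f*c[1]/-c[2]
def down(a):  # tool z down, tool y (closing line) along world angle a
    y=np.array([np.cos(a),np.sin(a),0]); z=np.array([0,0,-1.]); x=np.cross(y,z)
    return R.from_matrix(np.c_[x,y,z]).as_quat()
E
python3 - <<'E'
from h import *
m=vision.camera_model("top")
P={}
for n,u,v,z in [("c1",35,172,.08),("c2",560,35,.08),("c3",670,415,.08),("c4",140,562,.08),("dial",241,281,.091),("yel",192,377,.086),("gre",338,325,.086),("blu",355,283,.086),("tip",265,368,.0965),("ball",566,288,.15)]:
    P[n]=px2w(m,240+(u+.5)/6-.5,165+(v+.5)/6-.5,z); print(n,P[n].round(4))
d=lambda a,b:np.linalg.norm((P[a]-P[b])[:2])
print(d("c1","c2"),d("c2","c3"),d("c3","c4"),d("c4","c1"))
for k in ("yel","gre","blu","tip"):
    w=P[k]-P["dial"]; print(k,d(k,"dial"),np.arctan2(w[1],w[0])%6.283)
w=P["c1"]-P["c2"];print("yaw",np.arctan2(w[1],w[0])-np.pi/2)
w=P["c4"]-P["c3"];print("yaw",np.arctan2(w[1],w[0])-np.pi/2)
# wrist view candidates
for a in np.arange(-3.1,3.2,.3):
    q=solver.inverse_kinematics(P["dial"]*[1,1,0]+[0,0,.30],down(a)); print(round(a,1),None if q is None else q.round(2))
E
```

```text
c1 [0.6027 0.1921 0.08  ]
c2 [ 0.6834 -0.0904  0.08  ]
c3 [ 0.478  -0.1494  0.08  ]
c4 [0.3949 0.1311 0.08  ]
dial [0.5442 0.0804 0.091 ]
yel [0.4929 0.1055 0.086 ]
gre [0.5222 0.0283 0.086 ]
blu [0.5449 0.0195 0.086 ]
tip [0.4974 0.0671 0.0965]
ball [ 0.5359 -0.085   0.15  ]
0.2938098516685782 0.21371971366082868 0.2925960252820424 0.21657827400224422
yel 0.05705568531752373 2.6864136107579304
gre 0.056559524404922304 4.313014733134306
blu 0.06091247647402257 4.724401444767579
tip 0.04865484913302411 3.419473251950801
yaw 0.278414761998528
yaw 0.28816744992328003
-3.1 None
-2.8 [ 0.01  0.34  1.28 -0.    1.53  2.81]
-2.5 [ 0.01  0.34  1.28 -0.    1.53  2.51]
-2.2 [ 0.01  0.34  1.28 -0.    1.53  2.21]
-1.9 [ 0.01  0.34  1.28 -0.    1.53  1.91]
-1.6 [ 0.01  0.34  1.28 -0.    1.53  1.61]
-1.3 [ 0.01  0.34  1.28 -0.    1.53  1.31]
-1.0 [ 0.01  0.34  1.28 -0.    1.53  1.01]
-0.7 [ 0.01  0.34  1.28 -0.    1.53  0.71]
-0.4 [ 0.01  0.34  1.28 -0.    1.53  0.41]
-0.1 [ 0.01  0.34  1.28 -0.    1.53  0.11]
0.2 [ 0.01  0.34  1.28 -0.    1.53 -0.19]
0.5 [ 0.01  0.34  1.28 -0.    1.53 -0.49]
0.8 [ 0.01  0.34  1.28 -0.    1.53 -0.79]
1.1 [ 0.01  0.34  1.28 -0.    1.53 -1.09]
1.4 [ 0.01  0.34  1.28 -0.    1.53 -1.39]
1.7 [ 0.01  0.34  1.28 -0.    1.53 -1.69]
2.0 [ 0.01  0.34  1.28 -0.    1.53 -1.99]
2.3 [ 0.01  0.34  1.28 -0.    1.53 -2.29]
2.6 [ 0.01  0.34  1.28 -0.    1.53 -2.59]
2.9 [ 0.01  0.34  1.28 -0.    1.53 -2.89]
3.2 [ 0.01  0.34  1.28 -0.    1.53  3.09]
```

```bash
python3 - <<'E'
from h import *
p=ctrl.sense()["position"]
ctrl.move_linear([p[0],p[1],.30],speed=.2)
ctrl.movep([.535,.03,.27],down(.285+np.pi/2))
ctrl.hold(.3)
m=vision.camera_model("wrist"); im=vision.snapshot("wrist")
np.save("w1.npy",m["extrinsics"]); s=ctrl.sense(); print(s["time"],s["position"],s["qpos"].round(2),m["extrinsics"].round(3))
im=im[:,:,::-1]; cv2.imwrite("pics/w1r.png",im)
cv2.imwrite("pics/w1.png",cv2.resize(im,(800,600),interpolation=cv2.INTER_CUBIC))
E
```

```text
3.15 [0.53496293 0.0303206  0.27003834] [-0.09  0.32  1.38  0.    1.44 -1.94] [[-0.282 -0.909 -0.307  0.456]
 [ 0.959 -0.267 -0.092  0.008]
 [ 0.001 -0.321  0.947  0.437]
 [ 0.     0.     0.     1.   ]]
```

View pics/w1.png

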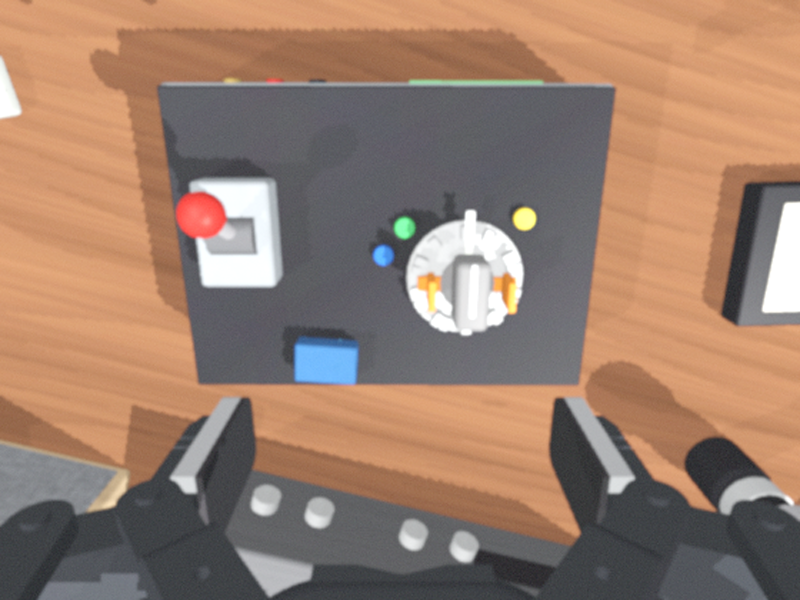

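Good view: panel corners at (162,85),(613,86),(580,384),(199,384); dial ring around (465,277), pointer tip (470,213), yellow (525,218), ball (201,215). I'll enlarge the dial.

```bash
python3 - <<'E'
import cv2
im=cv2.imread("pics/w1r.png")[130:250,250:410]
cv2.imwrite("pics/w1c.png",cv2.resize(im,None,fx=5,fy=5,interpolation=cv2.INTER_CUBIC))
E
```

```text
(no output)
```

View pics/w1c.png

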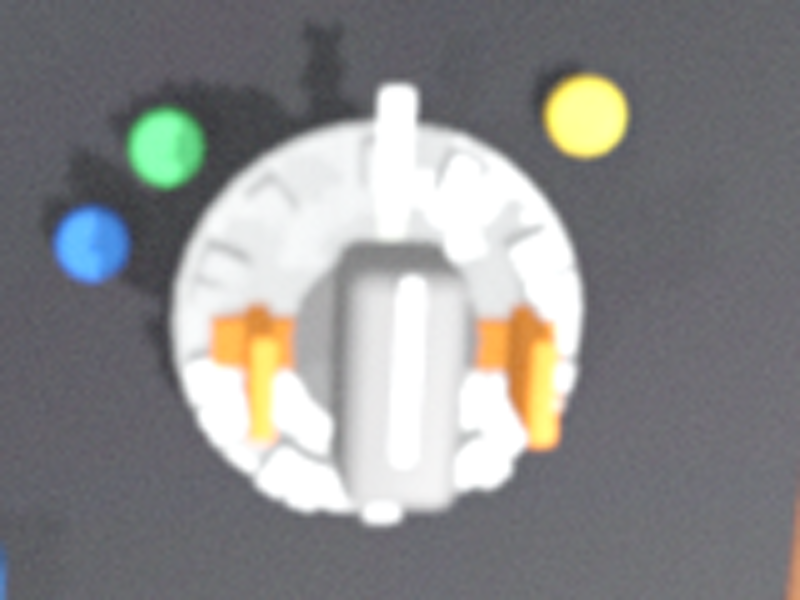

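```bash
python3 - <<'E'
from h import *
from scipy.optimize import least_squares
m=vision.camera_model("wrist"); m["extrinsics"]=np.load("w1.npy")
c=lambda u,v:(250+(u+.5)/5-.5,130+(v+.5)/5-.5)
g=lambda u,v:((u+.5)*.7-.5,(v+.5)*.7-.5)
t=np.linspace(0,2*np.pi,720)
def sil(p):
    q=np.array([w2px(m,[p[0]+.039*np.cos(a),p[1]+.039*np.sin(a),z]) for z in(.08,.092) for a in t[::4]])
    return np.array([q[:,0].min(),q[:,0].max(),q[:,1].min(),q[:,1].max()])
obs=np.array([c(172,0)[0],c(584,0)[0],c(0,120)[1],c(0,516)[1]])
r=least_squares(lambda p:sil(p)-obs,[.544,.08],x_scale=.01,diff_step=1e-4); D=r.x; print("dial",D.round(4),"res px",r.fun.round(2))
for n,u,v,z in [("yel",587,117,.086),("gre",167,147,.086),("blu",93,244,.086),("tip",400,87,.0975),]:
    w=px2w(m,*c(u,v),z)[:2]-D; print(n,(w+D).round(4),np.linalg.norm(w).round(4),round(np.arctan2(w[1],w[0])%6.283,3))
K=[px2w(m,*g(*a),.08) for a in[(162,85),(613,86),(580,384),(199,384)]]
print([np.linalg.norm(K[i]-K[i-1]).round(4) for i in range(4)])
for i,j in((1,0),(2,3)):
    w=K[i]-K[j];print("yaw",np.arctan2(w[1],w[0])-np.pi/2)
print("ball",px2w(m,*g(201,215),.15))
C=np.mean(K,0);print("tester",C)
E
```

```text
dial [0.5443 0.0794] res px [ 1.83 -1.77  0.7  -0.92]
yel [0.4934 0.1058] 0.0573 2.663
gre [0.5221 0.0291] 0.055 4.296
blu [0.5449 0.0205] 0.0589 4.723
tip [0.4968 0.067 ] 0.0491 3.396
[np.float64(0.2139), np.float64(0.2882), np.float64(0.2135), np.float64(0.2939)]
yaw 0.2837717555533448
yaw 0.2850912696139063
ball [ 0.53523641 -0.08505229  0.15      ]
tester [0.54095156 0.02314647 0.08      ]
```

```bash
python3 - <<'E'
from h import *
a=.284+np.pi/2; D=[.5443,.0797]
ctrl.movep(D+[.20],down(a)); ctrl.move_gripper(.07,20)
ctrl.move_linear(D+[.101],speed=.1); ctrl.hold(.3)
def show(k):
    s=ctrl.sense(); f=R.from_euler('z',-.284).apply(s["wrist_force"]); mo=s["moment"]
    print(k,round(s["time"],2),"w",round(s["gripper_width"],4),"gf",round(s["gripper_force"],2),"f",f.round(2),"m",mo.round(3),s["position"].round(4))
show("down")
for w in (.062,.058,.055,.052,.049):
    ctrl.move_gripper(w,20); ctrl.hold(.1); show(w)
m=vision.camera_model("wrist"); im=vision.snapshot("wrist"); cv2.imwrite("pics/w2.png",cv2.resize(im[:,:,::-1],(800,600)))
E
```

```text
down 5.34 w 0.0695 gf 0.0 f [-0.14  0.52 -0.3 ] m [-0.046  0.026 -0.008] [0.5445 0.0797 0.1013]
0.062 5.69 w 0.0621 gf 0.0 f [ 0.64 -0.02  0.14] m [ 0.043  0.011 -0.009] [0.5443 0.0797 0.101 ]
0.058 6.01 w 0.0583 gf 0.0 f [-0.57  0.03 -0.23] m [0.023 0.016 0.002] [0.5443 0.0797 0.101 ]
0.055 6.33 w 0.0548 gf 0.0 f [ 0.4  -0.09 -0.09] m [-0.035 -0.032  0.006] [0.5443 0.0797 0.101 ]
0.052 6.64 w 0.0524 gf 0.0 f [-0.51  0.88  1.02] m [-0.056 -0.004  0.041] [0.5443 0.0797 0.101 ]
0.049 6.96 w 0.049 gf 0.0 f [-0.13  0.86 -0.06] m [ 0.    -0.001 -0.064] [0.5443 0.0797 0.101 ]
```

View pics/w2.png

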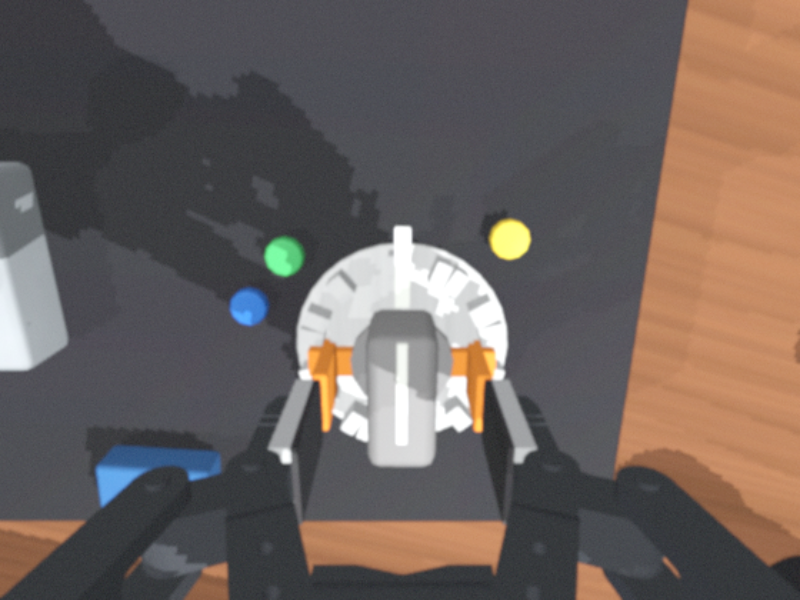

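The pads at about (315,380)-(490,380) look not to touch the tabs yet, and the force reads zero. I'll check the pad height by projection.

```bash
python3 - <<'E'
from h import *
m=vision.camera_model("wrist"); s=ctrl.sense(); r=R.from_quat(s["ee_rot"])
for z in (0,-.01,-.0187,-.03):
    for x in(-.011,.011):
        print(z,x,[np.round(np.array(w2px(m,s["position"]+r.apply([x,y,z])))/.7) for y in(-.0245,.0245)])
# tab outer face top (z .126) and bottom (.10) at r=28, 24
y=r.apply([0,1,0]); D=np.array([.5443,.0797,0])
for rr in(.028,.024):
    for z in(.1,.126): print(rr,z,[np.round(np.array(w2px(m,D+[0,0,z]+k*rr*y))/.7) for k in(-1,1)])
E
```

```text
0 -0.011 [array([333., 391.]), array([468., 391.])]
0 0.011 [array([330., 335.]), array([471., 335.])]
-0.01 -0.011 [array([329., 406.]), array([472., 405.])]
-0.01 0.011 [array([326., 347.]), array([475., 347.])]
-0.0187 -0.011 [array([326., 419.]), array([475., 419.])]
-0.0187 0.011 [array([322., 358.]), array([478., 358.])]
-0.03 -0.011 [array([321., 440.]), array([480., 439.])]
-0.03 0.011 [array([317., 375.]), array([484., 375.])]
0.028 0.1 [array([322., 362.]), array([479., 362.])]
0.028 0.126 [array([310., 400.]), array([491., 399.])]
0.024 0.1 [array([333., 362.]), array([468., 362.])]
0.024 0.126 [array([323., 400.]), array([478., 399.])]
```

```bash
cat >> h.py <<'E'
def show(k):
    s=ctrl.sense(); f=R.from_euler('z',-.284).apply(s["wrist_force"])
    print(k,round(s["time"],2),"w",round(s["gripper_width"],4),"gf",round(s["gripper_force"],2),"f",f.round(2),"m",s["moment"].round(3),s["position"].round(4))
E
python3 - <<'E'
from h import *
ctrl.move_gripper(.062,20)
ctrl.move_linear([.5443,.0797,.0945],speed=.05); ctrl.hold(.1); show("low")
for w in (.055,.052,.049,.046):
    ctrl.move_gripper(w,20); ctrl.hold(.1); show(w)
im=vision.snapshot("wrist"); cv2.imwrite("pics/w3.png",cv2.resize(im[180:390,140:420,::-1],(800,600)))
E
```

```text
low 7.67 w 0.0619 gf 0.0 f [ 0.27  0.61 -0.67] m [-0.016 -0.023 -0.008] [0.5442 0.0797 0.0944]
0.055 8.02 w 0.0551 gf 4.14 f [-0.74 -0.3   1.72] m [-0.059  0.079 -0.003] [0.5444 0.0797 0.0947]
0.052 8.33 w 0.0521 gf 5.04 f [-1.75  0.07  5.29] m [-0.063  0.217 -0.039] [0.5445 0.0797 0.0949]
0.049 8.65 w 0.0493 gf 5.91 f [-1.05 -0.46  5.86] m [-0.102  0.173 -0.02 ] [0.5446 0.0797 0.095 ]
0.046 8.97 w 0.0463 gf 6.79 f [-1.04 -1.3   7.38] m [-0.094  0.175 -0.022] [0.5447 0.0797 0.0952]
```

View pics/w3.png

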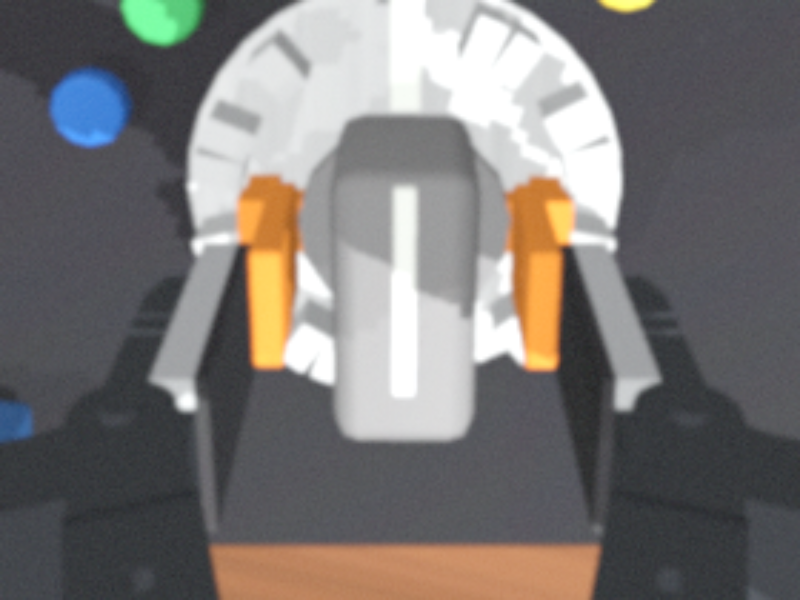

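Both tabs are pressed symmetrically, about 4.9 mm each at 6.8 N. Now I'll turn clockwise with moment checks, then probe for the notch.

```bash
cat > turn.py <<'E'
from h import *
Q0=np.load("q0.npy")
def turn(d,lim=.35):  # d: dial angle from start
    q=Q0.copy(); q[5]-=d; ctrl.move_joints(q)
    mz=ctrl.sense()["moment"][2]
    if abs(mz)>lim: show("MOMENT"); raise SystemExit
E
python3 - <<'E'
from h import *
ctrl.move_gripper(.0445,20); show("grip"); np.save("q0.npy",ctrl.sense()["qpos"])
from turn import *
for d in(-.04,-.08,-.2,-.4,-.56): turn(d); show(d)
ctrl.move_gripper(.050,20); ctrl.hold(.1); show("probe")
im=vision.snapshot("wrist"); cv2.imwrite("pics/w4.png",cv2.resize(im[150:390,120:440,::-1],(800,600)))
E
```

```text
grip 9.23 w 0.0447 gf 7.23 f [-1.38  0.67  8.59] m [-0.071  0.255  0.006] [0.5448 0.0797 0.0953]
-0.04 9.48 w 0.0441 gf 7.2 f [-1.6   0.57  4.18] m [-0.086  0.158 -0.029] [0.5448 0.0797 0.0954]
-0.08 9.73 w 0.0448 gf 7.2 f [-0.77 -0.61  5.54] m [-0.076  0.239  0.006] [0.5448 0.0797 0.0954]
-0.2 9.98 w 0.0444 gf 7.21 f [-1.77 -0.43  5.27] m [-0.062  0.284 -0.021] [0.5448 0.0797 0.0954]
-0.4 10.29 w 0.0448 gf 7.21 f [-1.43  1.21  5.13] m [-0.042  0.241 -0.032] [0.5448 0.0797 0.0954]
-0.56 10.57 w 0.0443 gf 7.21 f [-1.85  1.05  5.96] m [0.052 0.299 0.004] [0.5448 0.0798 0.0954]
probe 10.9 w 0.0501 gf 0.0 f [ 0.46  0.5  -1.2 ] m [-0.024 -0.024  0.043] [0.5447 0.0796 0.095 ]
```

View pics/w4.png

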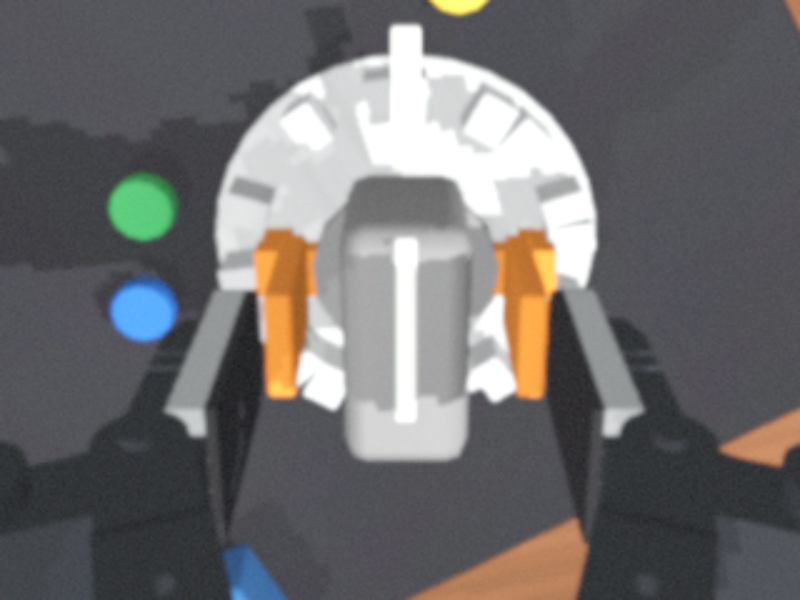

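The dial has turned with the gripper. The pointer sits at (405,40), with yellow still clockwise of it at (458,0), and the tabs rest on a land clear of the pads. Next I'll probe for the notch.

```bash
python3 - <<'E'
from turn import *
for d in np.arange(-.59,-.86,-.03):
    ctrl.move_gripper(.0445,20); turn(d); ctrl.move_gripper(.051,20); ctrl.hold(.1)
    s=ctrl.sense(); show(round(d,2))
    if s["gripper_force"]>1.5: print("NOTCH"); break
E
```

```text
-0.59 11.77 w 0.0511 gf 6.12 f [-0.17 -0.65 -1.43] m [-0.017 -0.056 -0.204] [0.5447 0.0795 0.095 ]
NOTCH
```

```bash
python3 - <<'E'
from turn import *
for d in(-.60,-.61):
    turn(d); ctrl.hold(.1); show(d)
ctrl.move_gripper(.0535,20); ctrl.hold(.1); show("ease")
im=vision.snapshot("wrist"); cv2.imwrite("pics/w5.png",cv2.resize(im[150:390,120:440,::-1],(800,600)))
E
```

```text
-0.6 12.12 w 0.051 gf 5.05 f [ 0.25 -1.19 -4.09] m [-0.062 -0.233 -0.129] [0.5447 0.0796 0.0951]
-0.61 12.47 w 0.0513 gf 5.24 f [ 0.91 -0.1  -5.39] m [-0.026 -0.241 -0.076] [0.5447 0.0797 0.0951]
ease 12.78 w 0.0534 gf 4.5 f [ 0.71 -0.4  -6.83] m [-0.021 -0.099 -0.071] [0.5446 0.0797 0.0952]
```

View pics/w5.png

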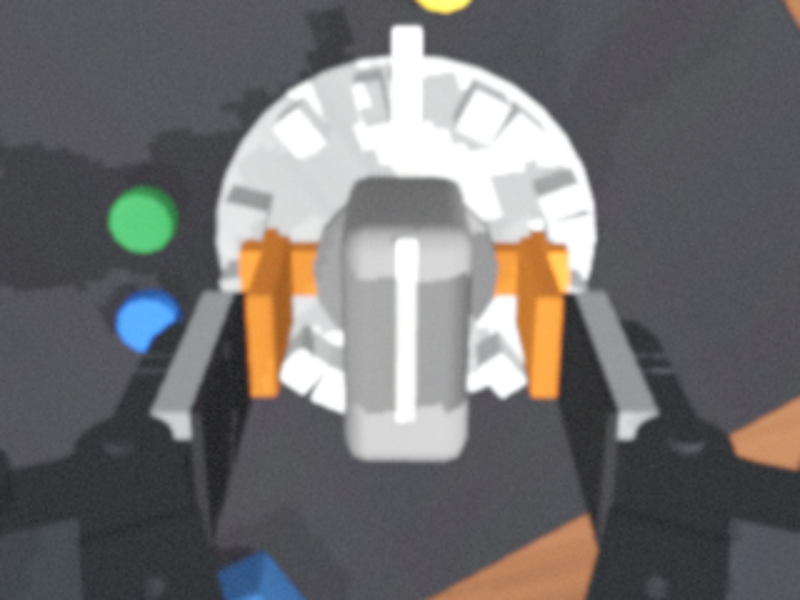

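Both tabs have moved out evenly and the moment is falling. I'll let go, feel that the tabs are fully out, back off and look.

```bash
python3 - <<'E'
from turn import *
ctrl.move_gripper(.064,20); ctrl.hold(.2); show("free")
ctrl.move_gripper(.0553,20); ctrl.hold(.1); show("feel")
ctrl.move_gripper(.07,20)
p=ctrl.sense()["position"]; ctrl.move_linear([p[0],p[1],.21],speed=.15)
ctrl.movep([.535,.03,.27],down(.285+np.pi/2)); ctrl.hold(.2)
im=vision.snapshot("wrist"); cv2.imwrite("pics/w6.png",cv2.resize(im[100:265,230:450,::-1],(800,600),interpolation=cv2.INTER_CUBIC)); show("up")
E
```

```text
free 13.3 w 0.0639 gf 0.0 f [0.8  0.04 0.11] m [-0.035  0.017  0.03 ] [0.545  0.0797 0.0957]
feel 13.65 w 0.0549 gf 3.83 f [-0.12  0.58  2.69] m [0.126 0.06  0.02 ] [0.545  0.0798 0.0956]
up 15.82 w 0.07 gf 0.0 f [ 0.34 -0.66  0.33] m [ 0.029 -0.031 -0.017] [0.5348 0.0304 0.2693]
```

View pics/w6.png

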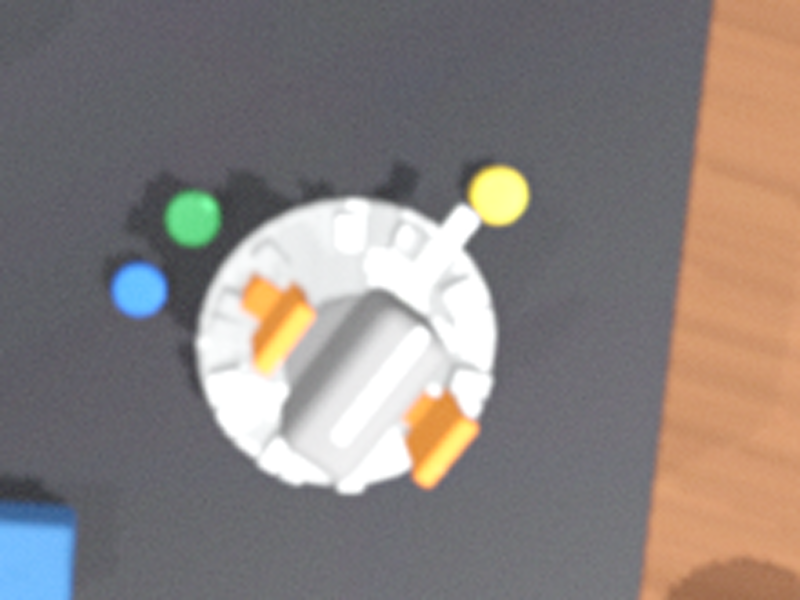

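The pointer tip (470,212) is at the yellow dot (499,196), both tabs stand out, and the felt force of about 4 N matches fully sprung out. Now the lever.

```bash
python3 - <<'E'
from h import *
ctrl.move_gripper(0.0,20)
e=np.array([np.cos(.284),np.sin(.284),0]); B=np.array([.5355,-.0855,.143]); q=down(.285+np.pi/2)
P=lambda s,dz=0:B+s*e+[0,0,dz]
ctrl.movep(P(-.05,.09),q); ctrl.move_linear(P(-.05),speed=.12); ctrl.hold(.2); show("ready")
F=lambda:float(ctrl.sense()["wrist_force"]@e)
f0=F()
for s in np.r_[-.035,-.02,-.005,.008,.016,np.arange(.019,.045,.0015)]:
    ctrl.move_linear(P(s),speed=.05); ctrl.hold(.05); f=F()-f0; print(round(s,4),round(f,2),end=" | ")
    if abs(f)>6 : break
show("end")
im=vision.snapshot("wrist"); cv2.imwrite("pics/w7a.png",im[:,:,::-1])
p=ctrl.sense()["position"]
ctrl.move_linear(p-.05*e,speed=.15); ctrl.move_linear(p-.05*e+[0,0,.12],speed=.2)
ctrl.movep([.535,.03,.27],q); ctrl.hold(.2)
im=vision.snapshot("wrist"); cv2.imwrite("pics/w7.png",cv2.resize(im[:,:,::-1],(800,600),interpolation=cv2.INTER_CUBIC)); show("up")
E
```

```text
ready 18.22 w 0.0001 gf 0.0 f [-1.42 -0.9  -0.18] m [-0.006 -0.006  0.001] [ 0.4879 -0.0996  0.1437]
-0.035 1.71 | -0.02 0.93 | -0.005 1.4 | 0.008 1.99 | 0.016 0.81 | 0.019 1.61 | 0.0205 1.53 | 0.022 1.91 | 0.0235 1.59 | 0.025 0.45 | 0.0265 1.84 | 0.028 1.43 | 0.0295 1.18 | 0.031 2.32 | 0.0325 2.11 | 0.034 1.33 | 0.0355 1.77 | 0.037 1.56 | 0.0385 1.08 | 0.04 0.76 | 0.0415 1.11 | 0.043 1.64 | 0.0445 1.51 | end 25.93 w 0.0002 gf 0.0 f [ 0.09 -0.48  1.19] m [-0.01   0.01   0.015] [ 0.5782 -0.073   0.143 ]
up 28.01 w -0.0 gf 0.0 f [-0.38 -0.26  0.47] m [ 0.012 -0.008  0.025] [0.535  0.029  0.2696]
```

View pics/w7.png

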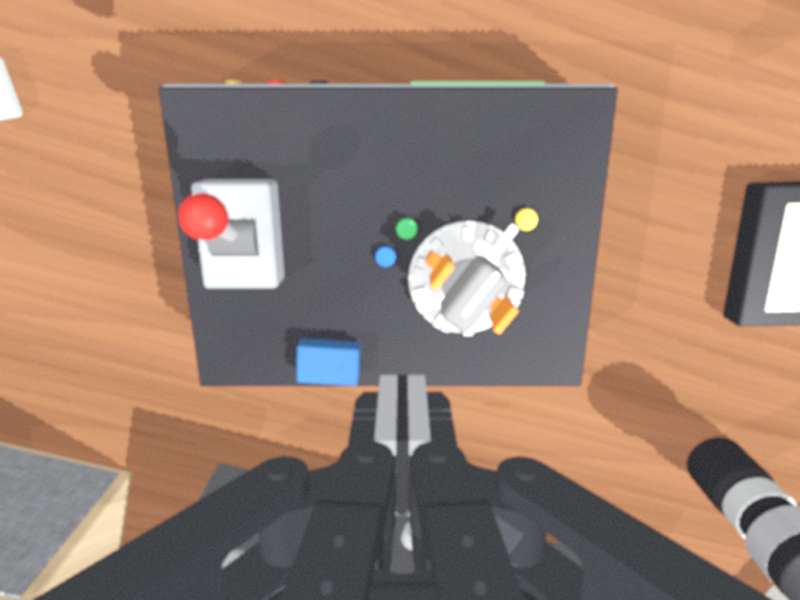

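The lever has not moved: its ball is still at (203,217). The shut fingertips appear at row 375, which projects to about 28 mm behind the nominal TCP. That matches where the tabs were first felt, so the pass went over the ball. I'll repeat it 30 mm lower, which still clears the block at 105 mm.

```bash
python3 - <<'E'
from h import *
e=np.array([np.cos(.284),np.sin(.284),0]); B=np.array([.5355,-.0855,.113]); q=down(.285+np.pi/2)
P=lambda s,dz=0:B+s*e+[0,0,dz]
ctrl.movep(P(-.05,.12),q); ctrl.move_linear(P(-.05),speed=.12); ctrl.hold(.2); show("ready")
F=lambda:float(np.mean([ctrl.sense()["wrist_force"]@e for _ in range(3)]))
f0=F()
for s in np.r_[-.02,0,.018,np.arange(.021,.045,.0015)]:
    ctrl.move_linear(P(s),speed=.06); ctrl.hold(.05); f=F()-f0; print(round(s,4),round(f,2),end=" | ")
    if abs(f)>6 : break
show("end")
p=ctrl.sense()["position"]
ctrl.move_linear(p-.03*e,speed=.15); ctrl.move_linear(p-.03*e+[0,0,.13],speed=.2)
ctrl.movep([.535,.03,.27],q); ctrl.hold(.2)
im=vision.snapshot("wrist"); cv2.imwrite("pics/w8.png",cv2.resize(im[:,:,::-1],(800,600),interpolation=cv2.INTER_CUBIC)); show("up")
E
```

```text
ready 29.98 w 0.0 gf 0.0 f [-0.35 -0.49  0.  ] m [ 0.032 -0.021  0.054] [ 0.4878 -0.0996  0.1136]
-0.02 -0.25 | 0.0 0.32 | 0.018 0.22 | 0.021 0.25 | 0.0225 -1.19 | 0.024 -4.95 | 0.0255 -10.65 | end 32.92 w 0.0002 gf 5.25 f [-11.    -0.57   3.38] m [-0.528  1.547 -0.035] [ 0.558  -0.0788  0.1127]
up 34.88 w 0.0001 gf 0.0 f [ 0.25 -0.75  0.71] m [0.055 0.03  0.022] [0.5349 0.029  0.2694]
```

View pics/w8.png

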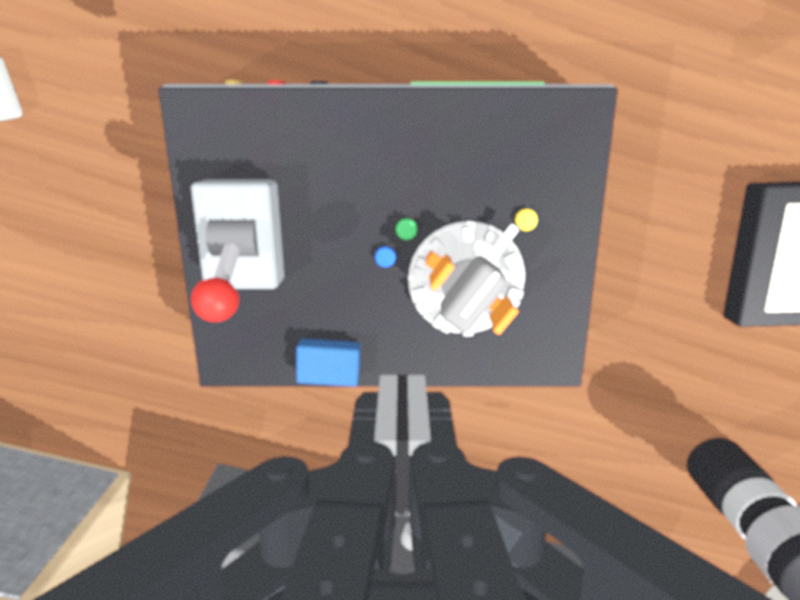

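The ball is now at (215,300), and the force rose sharply at the end stop. I'll check its travel, then hand in.

```bash
python3 - <<'E'
from h import *
m=vision.camera_model("wrist")
a=px2w(m,203*.7,217*.7,.15);b=px2w(m,215*.7,300*.7,.15);d=b-a;print(a,b,np.linalg.norm(d),np.arctan2(d[1],d[0]))
if np.linalg.norm(d)>.048: print(ctrl.finish_job())
E
```

```text
[ 0.53542516 -0.08488677  0.15      ] [ 0.58185807 -0.07028191  0.15      ] 0.048675628214936165 0.3047394397677713
the job is handed in; nothing more can be done
None
```

The job is handed in: the selector is locked at the yellow stop with both tabs sprung out, then the power lever was pushed over until its stop was felt, with about 49 mm of ball travel measured against 52 mm nominal. The first lever pass went over the ball without moving it.

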